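# Fold out a drip hook and hang a slide carrier in its sprung notch

## Robot

A 6-joint arm with a two-finger parallel gripper is mounted at the origin on the work surface; the furniture and walls round the work are solid. World frame = base frame: x ahead of the robot, y to its left, z up, the work surface at z = 0. Lengths are in m, angles in degrees, forces in N, time in s.
With the tool pointing down it reaches from about 0.2 to 0.875 m from the base axis. Payload 3.4 kg.
Tool frame: the origin (TCP) lies midway between the tips of the shut fingers; the grasp point (between the pads) lies 19 mm behind it (robot.grasp_offset is the distance from the TCP to the grasp point, in m); z points along the fingers, y is the line along which they close (so a half turn about z gives the same grasp; the last joint's range is limited). The gripper opens to 94 mm and grips with 3 to 60 N. Pads are 16 mm wide; open, the fingers measure 119 mm over their backs; the gripper's body (75 mm by 177 mm) begins 78 mm behind the grasp point.
Start: joints at [-6.933, 15.808, 86.224, -0, 77.962, -6.933], TCP at [0.575, -0, 0.205] pointing down, gripper open.
Joint ranges: [-165.64, 165.64], [-43.16, 119.46], [12.63, 154.43], [-67.54, 247.53], [6.08, 155.33], [-154.97, 154.97]. Speed limits (degrees/s): [147.25, 147.25, 180, 180, 180, 180].

## Interface

Orientations are given as [roll, pitch, yaw] about the fixed x, y, z axes, in that order (R = Rz(yaw) Ry(pitch) Rx(roll)).
In Python, from workcell import robot, eyes gives the robot as it stands.
- The arm moves only by the shell command python3 -m creep 'ROWS' [FORCE]. ROWS is JSON, a list that holds one entry, the list of rows, each a list of 7 numbers: the turn, a rotation vector about the world's x, y, z in rad, then the shift along the world's x, y, z in m, then the gripper command: -1 is shut, 1 is fully open, values between are in proportion. A call has 1 to 10 rows; each row shifts and turns the commanded pose from where the row before left it; what a row does not reach is not made up. A row lasts 1/10 s, in which the tool goes at most 50 mm and 8.59 degrees, less where a joint would pass 70% of its speed; a pose out of reach is approached as far as the arm can. A call with a gripper value outside its range is refused whole. The fingers move at their own pace and stop on an object; FORCE is the grip in N (left out, the last holds). Time passes only in rows, so rows that do not move let the fingers close. It gives the time, the measured TCP pose, the force, the opening and the grip force at its end, in the units of the state.
- robot.get_obs(): the state, without advancing time (a new reading comes with each control period).
- eyes.read_camera(name): name is "scene" or "side" or "wrist"; returns (picture, depth): 420x560x3 uint8, blue, green, red; 420x560 float32, m along the optical axis (not along the pixel's ray), 0 where there is no reading.
- eyes.camera_info(name): a dict with "vfov" (degrees; the focal length in pixels is half the picture's height over the tangent of half this angle, whatever the lens; pixels are square), "cx", "cy" (the principal point, pixels), "extrinsics" (4x4, takes a point from world to camera coordinates). Camera axes: x right, y up, looking along -z (the intrinsics and any distortion apply to the point x, -y, -z); pixel columns grow to the right and rows downward; lengths in m; the calibration is good to about 2 mm. A picture is of the moment at which its call begins: read the wrist's pose just before it. camera_info takes no time and is no camera call; for the wrist camera it gives the pose at the moment of the call.
- robot.hand_in(): hands the job in; it is judged then, once.
The state is a dict: "time": time; "joints": joint angles; "joint_velocities": joint speeds; "effort": joint torques, N m; "ee_pos": TCP position; "eef_rot": TCP orientation; "ft_force": force on the tool from outside, world axes, zero at the start; "moment": the same for the moment, N m; "gripper_width": finger opening in m; "gripper_force": force on a finger pad.
Only numpy, scipy, OpenCV 4.12 (cv2) and the standard library are available. Lean on these libraries where they do the work, as an engineer would, in place of code of your own. Each camera call takes 0.05 s, during which the arm holds its last target. There are 200 camera calls.

## Task

Unfold the hook on the blue stand all the way down to its stop, then take the slide carrier by its green grip and hang it on the hook: bring its hole over the lip, push the brass sprung collar back gently with the carrier, and lower the carrier right down into the notch behind the lip before you let go. Never force it against the hook: feel for the collar, because how far the hook's bracket stands off the panel is not known. Leave the other things on the bench where they are.

Things in the scene. Friction and masses are not known exactly. Their poses are not given: they have to be found in the camera images.
- stand: (All sizes in mm.) Blue upright panel on a dark foot, fixed. Origin at bench level under the middle of the panel's front face; z up, x into the panel (the hook is on its -x side), y along it. Panel x 0 to +24, 74 wide, top at z 195; foot x -80 to +24, 130 wide, 10 high. A bracket in front carries a steel hook, 12 wide, that turns in the plane y 0 (see the marks).
- hook (a joint): Angle of the hook, rad: 0 folded straight up beside the panel, 1.571 unfolded level, pointing to the stand's -x, at its stop. Stiff hinge (0.2 N m): it stays where it is left.
- hinge_mark (a point): Nominal hinge axis (along the stand's y), 34 in front of the panel at z 165. The real axis and the whole hook stand up to 11.5 nearer to or farther from the panel, differing each run and not measured; height and y are exact. All marks are fixed to the stand and share this error. Below, u = distance from the axis along the bar, w = height above the axis when unfolded; folded, w points to the panel.
- lip_mark (a point): Nominal end of the hook (red) when folded at 0 rad: z 260. The lip is a block at u 62 to 95, w -6 to +6, above the panel's top edge, so closed fingertips can go down behind it (keep them above z 227, clear of the collar) and drag it forward, then press it down; or pinch its 12 mm width.
- notch_mark (a point): Nominal middle of the notch floor when unfolded (u 59, w 0): the top face of the bar (u 0 to 66, w -6 to 0) behind the lip, whose rear face is at u 62. Seated, the top edge of the carrier's hole lies here.
- collar_mark (a point): Nominal centre of the front face (u 60 at rest, unfolded) of the brass collar, a disc 34 across, 4 thick, centred on w 0, 2 behind the lip, with a 21 sleeve behind it. It slides towards the hinge by at most 8 against a spring (2 N to start, 0.4 N more per mm), then a hard stop. The carrier's plate drops in once it is pushed back 5 to 7 mm.
- carrier: (mm) Slide carrier, loose, 0.14 to 0.28 kg, upright, the same from front and back. Origin at the centre of its underside, z up. White basket 44 (x) by 64 (y), 38 high, with glass slides; on it a white hanger plate 6 thick (x), 46 wide (y), z 38 to 106; on top a green grip. Hung in the notch its origin is 73 above the bench.
- carrier_hole (a point): Centre of the hole through the hanger plate, 77 above the carrier's underside: rectangular, 22 wide (y), 30 high (z 62 to 92), through along x.
- carrier_grip (a point): Grip point, 131 above the carrier's underside, in the green grip: 12 (x) by 24 (y), z 106 to 150. Take it from above across the 24.
- lab_timer: Bystander: white lab timer lying flat, 62 x 66 x 19 mm; leave it alone. Origin at the centre of its underside.
- dropper_bottle: Bystander: brown dropper bottle, 36 x 35 x 98, standing mm; leave it alone. Origin at the centre of its underside.
- slide_packet: Bystander: pale carton of glass slides, 30 x 82 x 30, lying mm; leave it alone. Origin at the centre of its underside.
Not all that is in view belongs to the job. Of the things that look like the stand, the larger one is meant.

How it is judged (in metres and radians):
On the way, in this order (a step that is already met when the one before it is completed fails the run):
1. the hook is unfolded to its stop while the carrier still stands on the bench (value of joint hook above 1.5 rad and height (world z) of carrier below 0.02 m), for 0.2 s.
2. the carrier is lifted off the bench (height (world z) of carrier above 0.03 m), for 0.2 s.
3. the carrier is down in the notch while the fingers still hold it (x of carrier in the frame of stand between -0.108 and -0.078 m and y of carrier in the frame of stand between -0.009 and 0.009 m and z of carrier in the frame of stand between 0.069 and 0.0765 m and angle between carrier's own z axis and vertical below 0.12 rad and contact force between the fingers and carrier above 1 N), for 0.1 s.
At the end, for the whole second after the job is handed in: The hook is unfolded (over 1.5 rad); the carrier hangs in the notch behind the lip with its weight on the hook, at rest and upright within 0.12 rad, its origin 69 to 76.5 mm above the stand's origin, within 9 mm of the hook's plane and 78 to 108 mm in front of the panel (value of joint hook above 1.5 rad and x of carrier in the frame of stand between -0.108 and -0.078 m and y of carrier in the frame of stand between -0.009 and 0.009 m and z of carrier in the frame of stand between 0.069 and 0.0765 m and angle between carrier's own z axis and vertical below 0.12 rad and linear speed of carrier below 0.03 m/s and contact force between carrier and stand above 0.7 N); the robot touches nothing.
It fails at once if the carrier is pressed against the hook or its stand with more than 20 N (contact force between carrier and stand above 20 N).
It fails at once if another thing on the bench is moved by more than 20 mm (distance of any of lab_timer, dropper_bottle, slide_packet from where it was at the start of the episode above 0.02 m).
It also fails if it takes over 67 s, if anything falls off the work surface, if the arm or the gripper's body presses on something with over 40 N, if the wrist force passes 120 N, or if a joint passes its speed limit or range.

## Working session

There is one attempt and no reset: what is moved stays moved. The work goes in short steps, Python scripts to look and compute and a shell command to move; the robot and the scene stay as the last step left them, time stands still between calls to the robot, and variables do not carry over. Pictures are saved under pics/ and viewed, at most 10 in all, crops included, and the job is handed in when it is done.

```bash
ls; mkdir -p pics
cat > h.py <<'E'
import numpy as np, cv2
from workcell import robot, eyes
def grab(n):
    i=eyes.camera_info(n); p,d=eyes.read_camera(n); return i,p,d
def cloud(i,d):
    f=d.shape[0]/2/np.tan(np.radians(i["vfov"])/2)
    v,u=np.indices(d.shape)
    P=np.stack([(u-i["cx"])/f*d,-(v-i["cy"])/f*d,-d],-1)
    E=np.array(i["extrinsics"]); 
    return (P-E[:3,3])@E[:3,:3]
E
python3 - <<'E'
from h import *
ims=[]
for n in("scene","side"):
    i,p,d=grab(n); np.savez(n+".npz",p=p,d=d,**{k:np.array(v) for k,v in i.items() if k!="extrinsics"},E=np.array(i["extrinsics"]))
    cv2.imwrite(f"pics/{n}0.png",p); print(n,{k:v for k,v in i.items()}, (d>0).mean())
E
```

```text
pics
scene {'vfov': 46.16502243270231, 'cx': 273.16151077702966, 'cy': 201.92362543944563, 'extrinsics': array([[-0.94502405, -0.32688761, -0.00860399,  0.37559139],
       [ 0.18763899, -0.56363308,  0.80443108, -0.2456385 ],
       [-0.26780804,  0.75859227,  0.59398368, -1.59846449],
       [ 0.        ,  0.        ,  0.        ,  1.        ]])} 0.9958801020408163
side {'vfov': 55.94638892765356, 'cx': 277.2070906432231, 'cy': 212.828357722734, 'extrinsics': array([[ 0.98381994, -0.17895933,  0.00847832, -0.39554443],
       [ 0.06393969,  0.39492436,  0.91648593, -0.18328252],
       [-0.167362  , -0.90111504,  0.39997707, -1.08788591],
       [ 0.        ,  0.        ,  0.        ,  1.        ]])} 0.9960544217687075
```

View pics/scene0.png

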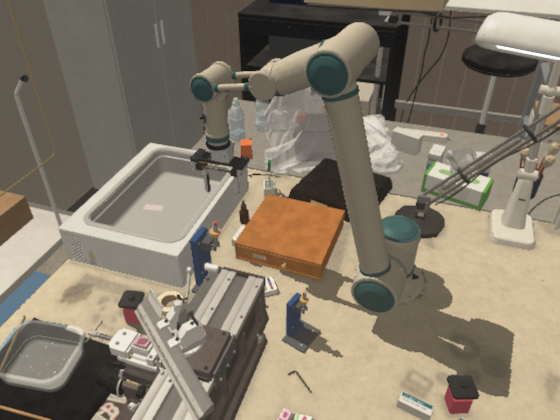

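View pics/side0.png

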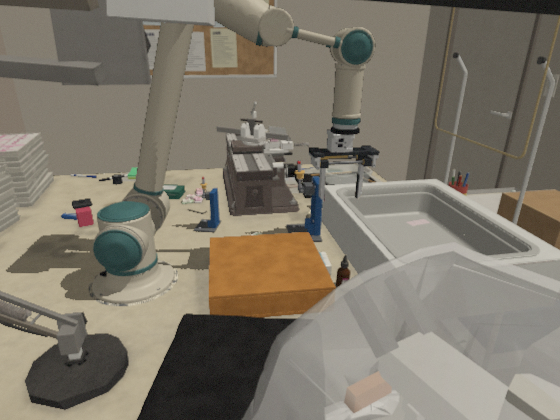

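Scene shows two blue stands (≈(295,315) and ≈(203,250)), the latter appearing larger. Something with green near (268,185) could be the carrier. Measure with depth.

Run:
```python
from h import *
for n in("scene","side"):
    z=np.load(n+".npz"); i=dict(vfov=float(z['vfov']),cx=z['cx'],cy=z['cy'],extrinsics=z['E']); p=z['p'];d=z['d']
    W=cloud(i,d); hsv=cv2.cvtColor(p,cv2.COLOR_BGR2HSV)
    ws=(d>0)&(W[...,0]>.1)&(W[...,0]<1.0)&(abs(W[...,1])<.6)&(W[...,2]>-.05)
    for nm,lo,hi in(("blue",(105,110,40),(125,255,255)),("green",(40,80,40),(80,255,255)),("red",(0,150,100),(6,255,255))):
        m=(cv2.inRange(hsv,lo,hi)>0)&ws
        k,l,s,c=cv2.connectedComponentsWithStats(m.astype(np.uint8))
        for j in range(1,k):
            if s[j,4]>12:
                q=W[l==j]; print(n,nm,s[j].tolist(),np.round(np.percentile(q,[3,50,97],axis=0),3).tolist())
    b=ws&(abs(W[...,2])<.02); print('bench z',np.median(W[b][:,2]))
p=np.load('scene.npz')['p'];a=cv2.resize(p[160:300,170:310],(560,560),interpolation=2)
p=np.load('side.npz')['p'];b=cv2.resize(p[150:310,260:390],(455,560),interpolation=2)
cv2.imwrite('pics/c.png',cv2.resize(np.hstack([a,b]),(800,441)))
```

```text
scene blue [191, 227, 15, 15, 78] [[0.554, 0.173, 0.192], [0.563, 0.204, 0.197], [0.573, 0.233, 0.201]]
scene blue [287, 294, 13, 12, 55] [[0.222, 0.291, 0.136], [0.23, 0.311, 0.14], [0.239, 0.331, 0.144]]
scene green [268, 160, 2, 11, 22] [[0.523, -0.327, 0.112], [0.527, -0.321, 0.135], [0.53, -0.316, 0.153]]
bench z 0.0025708452314566876
side blue [305, 177, 17, 58, 456] [[0.541, 0.159, 0.014], [0.559, 0.167, 0.079], [0.573, 0.224, 0.194]]
side blue [208, 189, 11, 39, 269] [[0.213, 0.278, 0.011], [0.233, 0.285, 0.072], [0.245, 0.31, 0.138]]
bench z -0.00032075330837318794
```

View pics/c.png

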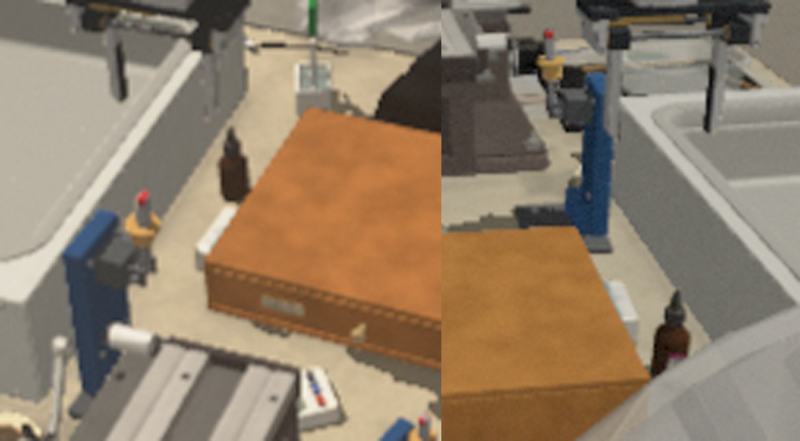

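Run:
```python
from h import *
A=[]
for n in("scene","side"):
    z=np.load(n+".npz"); i=dict(vfov=float(z['vfov']),cx=z['cx'],cy=z['cy'],extrinsics=z['E']); p=z['p'];d=z['d']
    W=cloud(i,d); hsv=cv2.cvtColor(p,cv2.COLOR_BGR2HSV)
    X,Y,Z=W[...,0],W[...,1],W[...,2]
    def rect(m,t):
        q=W[m]; 
        if len(q)>4:
            r=cv2.minAreaRect(q[:,:2].astype(np.float32)*1000); print(n,t,len(q),np.round(r[0],1),np.round(r[1],1),round(r[2],1),'z',np.round(np.percentile(q[:,2],[2,98]),3),np.round(q.mean(0),4))
    bl=(cv2.inRange(hsv,(100,90,30),(128,255,255))>0)
    rect(bl&(Z>.19)&(Z<.205)&(X>.5)&(X<.62)&(Y>.1)&(Y<.3),'paneltop')
    if n=="side":
        m=bl&(Z>.02)&(Z<.18)&(X>.5)&(X<.62)&(Y>.1)&(Y<.3); rect(m,'panel side')
    h=(Z>.205)&(Z<.275)&(X>.48)&(X<.6)&(Y>.16)&(Y<.25); rect(h,'hook up'); rect(h&(Z>.24),'lip')
    c=(X>.47)&(X<.58)&(Y>-.38)&(Y<-.26)
    rect(c&(Z>.025)&(Z<.05),'basket'); rect(c&(Z>.034)&(Z<.042),'baskettop');rect(c&(Z>.11)&(Z<.16),'grip'); rect(c&(Z>.045)&(Z<.105),'plate')
    A.append(W.reshape(-1,3))
q=np.vstack(A)
print("height map cm, rows x .30....80, cols y -.5...35")
for x in np.arange(.3,.85,.05):
    r=[]
    for y in np.arange(-.5,.4,.05):
        m=(abs(q[:,0]-x)<.025)&(abs(q[:,1]-y)<.025)&(q[:,2]<.4)
        r.append('%3d'%round(100*np.percentile(q[m][:,2],97)) if m.sum()>3 else '  .')
    print('%.2f'%x,*r)
```

```text
scene paneltop 100 [563.8 202.6] [71.  19.6] 85.7 z [0.191 0.201] [0.5631 0.2043 0.1966]
scene hook up 125 [504.2 204.7] [31.1 31.5] 44.9 z [0.206 0.264] [0.503  0.2073 0.2331]
scene lip 36 [502.6 205.7] [13.2 13.2] 44.9 z [0.242 0.265] [0.5015 0.2065 0.2542]
scene basket 117 [ 528.9 -329.6] [40.3 74.7] 19.0 z [0.026 0.048] [ 0.5273 -0.3251  0.0362]
scene baskettop 71 [ 528.9 -329.6] [40.3 74.7] 19.0 z [0.034 0.042] [ 0.5284 -0.327   0.0376]
scene grip 37 [ 527.  -328.7] [ 8.3 24.9] 19.5 z [0.11  0.154] [ 0.525  -0.3232  0.1353]
scene plate 19 [ 525.3 -325.3] [11.4 55.6] 2.8 z [0.046 0.101] [ 0.5244 -0.3205  0.0664]
side paneltop 41 [562.5 197.6] [73.5 16.5] 74.5 z [0.19  0.196] [0.5645 0.1985 0.1938]
side panel side 424 [550.5 190. ] [38.6 74.5] 14.6 z [0.022 0.169] [0.559  0.1763 0.0827]
side hook up 101 [507.9 198.1] [29.7 29.8] 66.5 z [0.206 0.258] [0.508  0.197  0.2292]
side lip 27 [507.  202.6] [16.9 13.1] 77.6 z [0.242 0.259] [0.506  0.2    0.2504]
height map cm, rows x .30....80, cols y -.5...35
0.30   6   6   6   6   6   6   8   8   8   8   8   8   7   1   1   1  20  20
0.35   6   6   6   6   6   3   8   8   8   8   8   8   7   2   2   1  20  20
0.40   8   6   6   6   6   7   8   8   8   8   8   8   7   .   2   0  20  20
0.45  24   1   1   1   5   7   8   8   8   8   8   8   7   .   0   0  21  22
0.50  26  15   1  13  14   7   8   8   8  35  35  35   7   .  26   1  21  22
0.55  28  13   4  15  14   1   1   9   9  40  39  40   1  20  20  20   0   4
0.60  14   6   4   5  11  15  15  15  15  39  37  35  15  15  15  15   2   2
0.65   1   1   1   5   .  15  16  16  16  35  35  35  16  16  16  15   2   2
0.70   8   .   .   .  13  13   6   6   6   6   6   6   6   .  16  15   1   .
0.75   .   .   .   .   .  13   6   6   6   6   6   6   6   5  16  16   1   .
0.80   .   .   .   .   .   9   6   6   6   6  11  10   6   5  16  15   1   1
```

Crop shows the large stand (panel top centre ≈(0.563,0.20)), hook folded up with red tip, bottle, packet and timer between it and the orange case; carrier (green grip) is near (0.527,-0.325). Move above the stand for a close look.

```bash
python3 -m creep '[[[0,0,0,0,0.01,0.03,-1],[0,0,0,-0.01,0.025,0.03,-1],[0,0,0,-0.01,0.025,0.03,-1],[0,0,0,-0.01,0.025,0.03,-1],[0,0,0,-0.01,0.025,0.03,-1],[0,0,0,-0.01,0.025,0.015,-1],[0,0,0,-0.01,0.025,0,-1],[0,0,0,-0.01,0.025,0,-1],[0,0,0,-0.005,0.015,0,-1],[0,0,0,0,0,0,-1]]]' 20
python3 - <<'E'
from h import *
print(robot.get_obs()['ee_pos'],robot.get_obs()['eef_rot'])
i,p,d=grab("wrist"); cv2.imwrite("pics/w1.png",p); np.savez("w1.npz",d=d,p=p,W=cloud(i,d))
E
```

```text
time: 1.1
ee_pos: [0.4993, 0.2013, 0.3702]
eef_rot: [-180.0, -0.0, 90.2]
ft_force: [-0.5, 0.3, -0.7]
gripper_width: 0.0169
gripper_force: 0.0
[0.49934101 0.20133178 0.3701975 ] [-1.79965796e+02 -5.56188664e-03  9.01554415e+01]
```

View pics/w1.png

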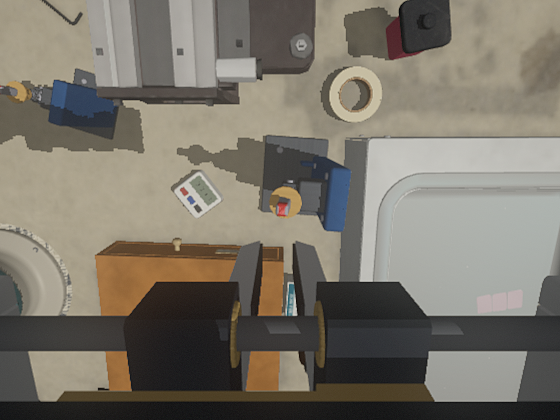

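Wrist view: panel top (blue) at ≈(337,198), slightly rotated; hook tip (red) at ≈(283,208), collar round it; foot clear. Fingers close along world x at present.

Run:
```python
from h import *
z=np.load("w1.npz");W=z['W'];p=z['p'];hsv=cv2.cvtColor(p,cv2.COLOR_BGR2HSV);Z=W[...,2]
def rect(m,t):
    q=W[m]; r=cv2.minAreaRect(q[:,:2].astype(np.float32)*1000); print(t,len(q),np.round(r[0],1),np.round(r[1],1),round(r[2],1),np.round(q.mean(0),4),np.round(np.percentile(q,[2,98],axis=0),3).tolist())
box=(W[...,0]>.4)&(W[...,0]<.63)&(W[...,1]>.13)&(W[...,1]<.29)
bl=cv2.inRange(hsv,(100,90,30),(128,255,255))>0
top=box&bl&(Z>.188)&(Z<.205); rect(top,'top'); q=W[top]
# front edge line of panel top
v,u=np.nonzero(top); 
rows=[r for r in np.unique(v)]; e=np.array([W[r,u[v==r].min()] for r in rows]); f=np.array([W[r,u[v==r].max()] for r in rows])
for t,k in(('front',e),('back',f)):
    k=k[4:-4]; c=np.polyfit(k[:,1],k[:,0],1); print(t,c,np.degrees(np.arctan(c[0])), c@[.2025,1])
rect(box&(Z>.215)&(Z<.24)&~bl,'collar'); 
red=(cv2.inRange(hsv,(0,150,100),(8,255,255))>0)|(cv2.inRange(hsv,(172,150,100),(180,255,255))>0)
rect(box&red&(Z>.235),'lip'); rect(box&(Z>.256),'tip')
rect(box&(Z>.004)&(Z<.02),'foot'); rect(box&(Z>.14)&(Z<.185)&~bl&(W[...,0]<.56),'bracket')
```

```text
top 1227 [567.6 200.2] [71.7 22.4] 86.1 [0.5673 0.2012 0.1956] [[0.556, 0.166, 0.193], [0.579, 0.235, 0.197]]
front [0.06010376 0.54503001] 3.4395540675659717 0.5572010234767838
back [0.06611133 0.56478921] 3.782395835558282 0.5781767569981474
collar 607 [508.1 203.3] [33.  32.7] 1.8 [0.5092 0.2059 0.226 ] [[0.493, 0.188, 0.223], [0.523, 0.219, 0.236]]
lip 60 [504.3 204.3] [11.   7.5] 87.1 [0.5038 0.2059 0.2595] [[0.501, 0.199, 0.256], [0.508, 0.21, 0.262]]
tip 59708 [500.5 232.4] [ 80.8 150.3] 89.7 [0.5003 0.226  0.4854] [[0.428, 0.202, 0.402], [0.573, 0.236, 0.505]]
foot 2810 [504.7 203.7] [132.3 209.1] 87.5 [0.5174 0.2232 0.0109] [[0.474, 0.141, 0.008], [0.58, 0.265, 0.014]]
bracket 1134 [531.  202.5] [70.4 52. ] 85.6 [0.5402 0.2056 0.1783] [[0.51, 0.174, 0.15], [0.558, 0.232, 0.184]]
```

```bash
python3 -m creep '[[[0,0,-0.1485,0.003,0.0003,0,-1],[0,0,-0.1485,0.003,0.0003,0,-1],[0,0,-0.1485,0.003,0.0003,0,-1],[0,0,-0.1485,0.003,0.0003,0,-1],[0,0,-0.1485,0.003,0.0003,0,-1],[0,0,-0.1485,0.003,0.0003,0,-1],[0,0,-0.1485,0.003,0.0003,0,-1],[0,0,-0.1485,0.003,0.0003,0,-1],[0,0,-0.1485,0.004,0.0003,0,-1],[0,0,-0.1485,0.004,0,0,-1]]]'
python3 -m creep '[[[0,0,-0.1485,0,0,0,-1],[0,0,0,0,0,-0.02,-1],[0,0,0,0,0,-0.03,-1],[0,0,0,0,0,-0.03,-1],[0,0,0,0,0,-0.03,-1],[0,0,0,0,0,-0.02,-1],[0,0,0,0,0,-0.005,-1],[0,0,0,0,0,0,-1]]]'
```

```text
time: 2.15
ee_pos: [0.5329, 0.201, 0.37]
eef_rot: [179.9, 0.0, 4.5]
ft_force: [1.1, -0.5, 0.3]
gripper_width: 0.0003
gripper_force: 0.0
time: 2.95
ee_pos: [0.5322, 0.2016, 0.2348]
eef_rot: [179.9, 0.1, -3.7]
ft_force: [-0.3, 0.6, 0.6]
gripper_width: 0.0007
gripper_force: 0.0
```

```bash
python3 -m creep '[[[0,0,0,-0.008,0.001,0,-1],[0,0,0,-0.008,0.001,0,-1],[0,0,0,-0.007,0.001,0,-1],[0,0,0,-0.007,0,0.001,-1],[0,0,0,-0.007,0,0,-1],[0,0,0,-0.008,0.001,-0.002,-1],[0,0,0,-0.008,0,-0.003,-1],[0,0,0,-0.009,0.001,-0.003,-1],[0,0,0,0,0,0,-1]]]'
```

```text
time: 3.85
ee_pos: [0.4674, 0.2078, 0.228]
eef_rot: [180.0, 0.2, -3.6]
ft_force: [-0.0, 0.2, 0.3]
gripper_width: 0.0003
gripper_force: 0.1
```

```bash
python3 -m creep '[[[0,0,0,-0.008,0.001,-0.005,-1],[0,0,0,-0.008,0,-0.006,-1],[0,0,0,-0.007,0.001,-0.007,-1],[0,0,0,-0.006,0,-0.008,-1],[0,0,0,-0.007,0.001,-0.010,-1],[0,0,0,-0.004,0,-0.011,-1],[0,0,0,-0.003,0,-0.010,-1],[0,0,0,0,0,0,-1]]]'
```

```text
time: 4.65
ee_pos: [0.4263, 0.2107, 0.1711]
eef_rot: [180.0, 0.1, -3.6]
ft_force: [0.2, 0.5, 1.8]
gripper_width: 0.0005
gripper_force: 0.7
```

```bash
python3 -m creep '[[[0,0,0,0,0,-0.002,-1],[0,0,0,0,0,-0.001,-1],[0,0,0,0,0,-0.001,-1],[0,0,0,0,0,0,-1]]]'
python3 - <<'E'
from h import *
i,p,d=grab("scene"); cv2.imwrite("pics/s2.png",cv2.resize(p[190:310,150:310],(640,480)))
E
```

```text
time: 5.05
ee_pos: [0.4264, 0.2109, 0.1702]
eef_rot: [-180.0, -0.0, -3.6]
ft_force: [-4.6, -2.3, 21.1]
gripper_width: 0.0002
gripper_force: 10.8
```

View pics/s2.png

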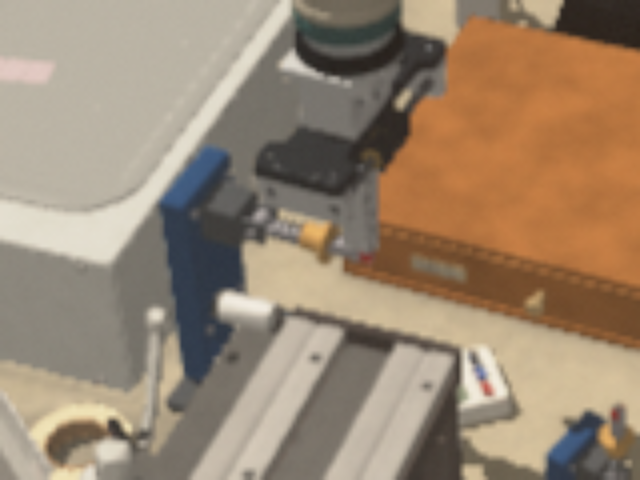

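Picture: the hook is level, at its stop, fingertips pressing at the lip (≈(365,255)). Lift, look down at the hook once, then travel to the carrier.

```bash
python3 -m creep '[[[0,0,0,0,0,0.02,-1],[0,0,0,-0.005,0,0.04,-1],[0,0,0,-0.01,-0.01,0.04,-1],[0,0,0,-0.01,-0.01,0.04,-1],[0,0,0,-0.005,-0.01,0.02,-1],[0,0,0,0,0,0,-1]]]'
python3 - <<'E'
from h import *
i,p,d=grab("wrist"); cv2.imwrite("pics/w3.png",p); np.savez("w3.npz",d=d,p=p,W=cloud(i,d))
E
python3 -m creep '[[[0,0,0,0.01,-0.04,0.0,0.3],[0,0,0.05,0.01,-0.045,0.0,0.3],[0,0,0.05,0.01,-0.045,0.0,0.3],[0,0,0.05,0.01,-0.045,0.0,0.3],[0,0,0.05,0.01,-0.045,0.0,0.3],[0,0,0.05,0.01,-0.045,0.0,0.3],[0,0,0.05,0.01,-0.045,0,0.3],[0,0,0.05,0.01,-0.045,0,0.3],[0,0,0.05,0.01,-0.04,0,0.3],[0,0,0,0,-0.04,0,0.3]]]'
```

```text
time: 5.7
ee_pos: [0.3972, 0.1804, 0.3296]
eef_rot: [-179.9, -0.2, -3.6]
ft_force: [-0.1, 0.8, -0.3]
gripper_width: 0.0006
gripper_force: 0.0
time: 6.75
ee_pos: [0.4874, -0.2554, 0.3235]
eef_rot: [-179.7, 0.1, 19.4]
ft_force: [0.8, 0.4, -0.2]
gripper_width: 0.0606
gripper_force: 0.0
```

View pics/w3.png

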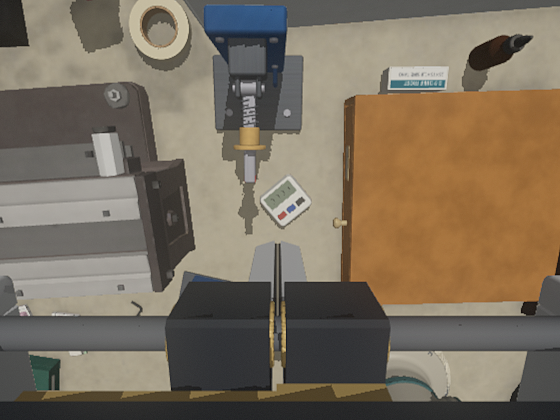

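Hook seen from above: lip end at ≈(250,182), collar ≈(250,138), panel top ≈(245,17). Now measure hook and carrier.

Run:
```python
from h import *
def rect(W,m,t):
    q=W[m]
    if len(q)<5: print(t,len(q));return
    r=cv2.minAreaRect(q[:,:2].astype(np.float32)*1000); print(t,len(q),np.round(r[0],1),np.round(r[1],1),round(r[2],1),np.round(q.mean(0),4),np.round(np.percentile(q,[2,98],axis=0),3).tolist())
z=np.load("w3.npz");W=z['W'];p=z['p'];Z=W[...,2];hsv=cv2.cvtColor(p,cv2.COLOR_BGR2HSV)
box=(W[...,0]>.38)&(W[...,0]<.63)&(W[...,1]>.13)&(W[...,1]<.29)
bl=cv2.inRange(hsv,(100,90,30),(128,255,255))>0
rect(W,box&bl&(Z>.188)&(Z<.205),'top')
o=np.array([.5556,.201]);a=np.radians(-3.6);x=np.array([np.cos(a),np.sin(a)]);y=np.array([-x[1],x[0]])
L=np.stack([(W[...,:2]-o)@x,(W[...,:2]-o)@y,Z],-1)
col=box&(Z>.15)&(Z<.19)&(L[...,0]<-.06)
for s in np.arange(-.15,-.06,.004):
    m=col&(abs(L[...,0]-s)<.002)
    if m.sum()>5: print('%.3f'%s,m.sum(),np.round([L[m][:,1].min(),L[m][:,1].max(),np.median(L[m][:,2]),L[m][:,2].max()],4))
print('front x',np.percentile(L[col][:,0],1))
ob=robot.get_obs();i,p,d=grab("wrist");W=cloud(i,d);Z=W[...,2];np.savez("w4.npz",p=p,d=d,W=W)
hsv=cv2.cvtColor(p,cv2.COLOR_BGR2HSV); g=cv2.inRange(hsv,(40,80,30),(85,255,255))>0
print(ob['ee_pos'],ob['time'])
c=(W[...,0]>.45)&(W[...,0]<.6)&(W[...,1]>-.42)&(W[...,1]<-.25)
rect(W,c&(Z>.146)&(Z<.16),'griptop'); rect(W,c&g&(Z>.1),'grip'); rect(W,c&(Z>.10)&(Z<.112),'platetop'); rect(W,c&(Z>.03)&(Z<.045),'basket')
```

```text
top 2554 [566.6 199.3] [72.2 24.4] 86.0 [0.5656 0.1992 0.1953] [[0.554, 0.165, 0.19], [0.579, 0.233, 0.197]]
-0.134 43 [-0.0063  0.0062  0.1711  0.1738]
-0.130 45 [-0.0062  0.0063  0.1714  0.1733]
-0.126 47 [-0.0058  0.006   0.1715  0.1734]
-0.122 47 [-0.0059  0.0058  0.1715  0.1738]
-0.118 48 [-0.006   0.0057  0.1715  0.1734]
-0.114 48 [-0.006   0.0055  0.1715  0.1738]
-0.110 48 [-0.0061  0.0054  0.1717  0.1734]
-0.106 48 [-0.0062  0.0056  0.1712  0.173 ]
-0.102 57 [-0.0166  0.0154  0.1721  0.1842]
-0.098 119 [-0.0166  0.0151  0.1791  0.1838]
-0.094 79 [-0.0104  0.0091  0.1744  0.177 ]
-0.090 88 [-0.0104  0.0088  0.1743  0.1767]
-0.086 89 [-0.0106  0.0087  0.1751  0.1776]
-0.082 80 [-0.0105  0.0086  0.1746  0.1773]
-0.078 57 [-0.0065  0.0078  0.1662  0.174 ]
-0.074 55 [-0.0095  0.005   0.1662  0.175 ]
-0.070 58 [-0.0066  0.0087  0.1662  0.174 ]
-0.066 56 [-0.0097  0.007   0.1662  0.1752]
-0.062 63 [-0.007   0.0085  0.167   0.175 ]
front x -0.13450772280169274
[ 0.48744282 -0.25537553  0.3235163 ] 6.75
griptop 231 [ 531.1 -329.9] [11.3 23. ] 20.3 [ 0.5312 -0.3296  0.15  ] [[0.524, -0.341, 0.147], [0.538, -0.319, 0.152]]
grip 213 [ 531.7 -329.3] [10.6 22.3] 19.0 [ 0.5317 -0.3286  0.1487] [[0.525, -0.339, 0.12], [0.539, -0.319, 0.152]]
platetop 77 [ 532.5 -329.1] [ 8.2 45. ] 24.7 [ 0.528  -0.3199  0.106 ] [[0.522, -0.35, 0.101], [0.54, -0.308, 0.111]]
basket 594 [ 547.6 -348.2] [ 51.7 121.6] 35.1 [ 0.542  -0.3362  0.0373] [[0.503, -0.404, 0.031], [0.596, -0.296, 0.043]]
```

```bash
python3 -m creep '[[[0,0,0,0.014,-0.025,0,0.3],[0,0,0,0.015,-0.025,0,0.3],[0,0,0.01,0.0147,-0.0244,-0.01,0.3],[0,0,0,0,0,-0.035,0.3],[0,0,0,0,0,-0.04,0.3],[0,0,0,0,0,-0.04,0.3],[0,0,0,0,0,-0.04,0.3],[0,0,0,0,0,-0.03,0.3],[0,0,0,0,0,-0.0165,0.3],[0,0,0,0,0,0,0.3]]]'
```

```text
time: 7.8
ee_pos: [0.5278, -0.3255, 0.11]
eef_rot: [-179.4, 0.3, 19.9]
ft_force: [-0.2, -0.7, 0.7]
gripper_width: 0.0613
gripper_force: 0.0
```

```bash
python3 -m creep '[[[0,0,0,0.0034,-0.0043,0.002,0.3],[0,0,0,0,0,0,0.3]]]'; python3 -m creep '[[[0,0,0,0,0,0,-1],[0,0,0,0,0,0,-1],[0,0,0,0,0,0,-1],[0,0,0,0,0,0,-1],[0,0,0,0,0,0,-1],[0,0,0,0,0,0,-1]]]' 35
```

```text
time: 8.0
ee_pos: [0.5355, -0.3339, 0.1188]
eef_rot: [179.9, -0.1, 19.9]
ft_force: [-0.6, 0.2, 0.4]
gripper_width: 0.0609
gripper_force: 0.0
time: 8.6
ee_pos: [0.534, -0.3328, 0.1179]
eef_rot: [-180.0, 0.0, 19.9]
ft_force: [-0.3, 0.9, -0.2]
gripper_width: 0.0235
gripper_force: 34.9
```

```bash
python3 -m creep '[[[0,0,0,0,0,0.01,-1],[0,0,0,0,0,0.025,-1],[0,0,0,0,0,0.03,-1],[0,0,0,0,0,0.03,-1],[0,0,0,-0.005,0,0.03,-1],[0,0,0,-0.01,0.01,0.025,-1],[0,0,0,-0.01,0.02,0.012,-1],[0,0,-0.02,-0.012,0.03,0,-1],[0,0,-0.03,-0.012,0.035,0,-1],[0,0,-0.03,-0.012,0.035,0,-1]]]'
python3 -m creep '[[[0,0,-0.04,-0.012,0.04,0,-1],[0,0,-0.04,-0.012,0.04,0,-1],[0,0,-0.04,-0.012,0.04,0,-1],[0,0,-0.04,-0.012,0.04,0,-1],[0,0,-0.04,-0.012,0.04,0,-1],[0,0,-0.04,-0.012,0.04,0,-1],[0,0,-0.04,-0.012,0.04,0,-1],[0,0,-0.03,-0.012,0.04,0,-1],[0,0,-0.02,-0.01,0.035,0,-1],[0,0,0,-0.005,0.03,0,-1]]]'
```

```text
time: 9.6
ee_pos: [0.4724, -0.202, 0.2804]
eef_rot: [180.0, -0.0, 15.2]
ft_force: [1.0, 0.3, -2.2]
gripper_width: 0.0239
gripper_force: 35.0
time: 10.6
ee_pos: [0.3607, 0.1836, 0.2807]
eef_rot: [-180.0, -0.0, -3.5]
ft_force: [0.7, 0.6, -1.4]
gripper_width: 0.0232
gripper_force: 35.0
```

```bash
python3 -m creep '[[[0,0,0,0,0.012,-0.01,-1],[0,0,0,0,0.008,-0.02,-1],[0,0,0,0,0.003,-0.025,-1],[0,0,0,0,0,-0.015,-1],[0,0,0,0,0,-0.004,-1],[0,0,0,0,0,0,-1],[0,0,0,0,0,0,-1],[0,0,0,0,0,0,-1]]]'
python3 - <<'E'
from h import *
print(robot.get_obs()['ee_pos'],robot.get_obs()['eef_rot'])
i,p,d=grab("wrist"); np.savez("w5.npz",p=p,d=d,W=cloud(i,d))
j,q,e=grab("side"); W=cloud(j,e); Z=W[...,2]
cv2.imwrite("pics/w5.png",np.hstack([p[100:400,120:420],cv2.resize(q[150:290,240:380],(300,300))]))
i,q,e=grab("scene");V=cloud(i,e);W=np.vstack([W.reshape(-1,3),V.reshape(-1,3)])
a=np.radians(-3.6);x=np.array([np.cos(a),np.sin(a)]);y=np.array([-x[1],x[0]]);o=np.array([.5556,.201])
L=(W[:,:2]-o)@np.array([x,y]).T
m=(L[:,0]>-.25)&(L[:,0]<-.14)&(abs(L[:,1])<.06)&(W[:,2]>.08)&(W[:,2]<.135)
print('basket', np.percentile(L[m],[2,98],axis=0),np.percentile(W[m][:,2],[1,99]))
E
```

```text
time: 11.4
ee_pos: [0.363, 0.205, 0.2069]
eef_rot: [-180.0, -0.1, -3.6]
ft_force: [-0.4, -0.0, -2.0]
gripper_width: 0.0238
gripper_force: 35.0
[0.36297646 0.20499384 0.20694136] [-1.79963696e+02 -1.09825127e-01 -3.61873246e+00]
basket [[-0.2194163  -0.04227958]
 [-0.17341073  0.02398014]] [0.0904     0.13377334]
```

View pics/w5.png

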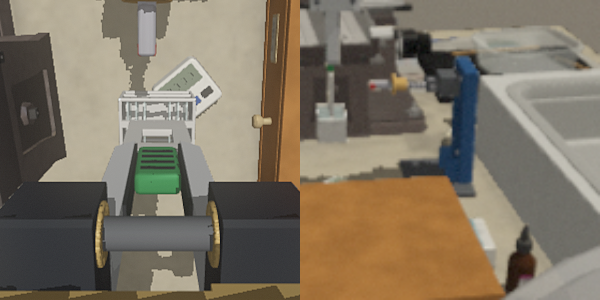

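Wrist crop: grip ≈(158,170), lip ahead at ≈(147,30), so carrier must shift ~8 mm in +y; side view confirms heights match.

```bash
python3 -m creep '[[[0,0,0,0,0.004,0,-1],[0,0,0,0.01,0.0035,0,-1],[0,0,0,0.005,-0.001,0,-1],[0,0,0,0,0,0,-1],[0,0,0,0,0,0,-1],[0,0,0,0,0,0,-1]]]'
python3 - <<'E'
from h import *
print(robot.get_obs()['ee_pos'])
i,p,d=grab("wrist");W=cloud(i,d);Z=W[...,2];hsv=cv2.cvtColor(p,cv2.COLOR_BGR2HSV)
a=np.radians(-3.6);x=np.array([np.cos(a),np.sin(a)]);y=np.array([-x[1],x[0]]);o=np.array([.5556,.201])
L=(W[...,:2]-o)@np.array([x,y]).T
g=(cv2.inRange(hsv,(40,80,30),(85,255,255))>0)&(abs(L[...,1])<.03)&(Z>.22)&(Z<.26)
lip=(L[...,0]>-.15)&(L[...,0]<-.104)&(Z>.16)&(Z<.18)&(abs(L[...,1])<.03)
bk=(L[...,0]>-.22)&(L[...,0]<-.14)&(Z>.115)&(Z<.135)&(abs(L[...,1])<.06)
for t,m in(('grip',g),('lip',lip),('basket',bk)):
    print(t,m.sum(),np.round(np.percentile(L[m],[2,50,98],axis=0),4).tolist(),np.round(np.percentile(Z[m],[2,50,98]),4))
    print(cv2.minAreaRect(W[m][:,:2].astype(np.float32)*1000))
E
```

```text
time: 12.15
ee_pos: [0.3769, 0.2114, 0.2058]
eef_rot: [180.0, 0.0, -3.6]
ft_force: [0.7, 0.3, -1.7]
gripper_width: 0.0235
gripper_force: 35.0
[0.37694607 0.21137149 0.20584277]
grip 1279 [[-0.1855, -0.0107], [-0.178, 0.0003], [-0.1752, 0.0113]] [0.2233 0.238  0.2397]
((375.5329895019531, 212.68313598632812), (23.353151321411133, 11.408815383911133), 88.04922485351562)
lip 910 [[-0.1351, -0.0057], [-0.1192, -0.0003], [-0.1047, 0.0056]] [0.1693 0.1714 0.1729]
((435.858642578125, 208.2795867919922), (11.88621997833252, 31.85875129699707), 86.05677795410156)
basket 1317 [[-0.1967, -0.0309], [-0.1747, 0.0004], [-0.1596, 0.0318]] [0.117  0.1263 0.1335]
((376.2001953125, 212.70050048828125), (64.11295318603516, 40.6645393371582), 85.91282653808594)
```

```bash
python3 -m creep '[[[0,0,0,0.008,-0.0005,0,-1],[0,0,0,0.01,-0.0006,0,-1],[0,0,0,0.012,-0.0008,0,-1],[0,0,0,0.012,-0.0008,0,-1],[0,0,0,0.012,-0.0008,0,-1],[0,0,0,0.01,-0.0006,0,-1],[0,0,0,0.004,-0.0002,0,-1],[0,0,0,0,0,0,-1],[0,0,0,0,0,0,-1]]]'
```

```text
time: 13.1
ee_pos: [0.4447, 0.2071, 0.2058]
eef_rot: [180.0, 0.1, -3.6]
ft_force: [0.6, 1.1, -2.6]
gripper_width: 0.0236
gripper_force: 35.0
```

```bash
for k in 1; do python3 -m creep '[[[0,0,0,0.003,-0.0002,0,-1],[0,0,0,0.002,-0.0001,0,-1],[0,0,0,0,0,0,-1],[0,0,0,0,0,0,-1]]]'; done; python3 -m creep '[[[0,0,0,0.0015,-0.0001,0,-1],[0,0,0,0,0,0,-1],[0,0,0,0,0,0,-1]]]';  python3 -m creep '[[[0,0,0,0.0015,-0.0001,0,-1],[0,0,0,0,0,0,-1],[0,0,0,0,0,0,-1]]]'; python3 -m creep '[[[0,0,0,0.0015,-0.0001,0,-1],[0,0,0,0,0,0,-1],[0,0,0,0,0,0,-1]]]'
```

```text
time: 13.5
ee_pos: [0.45, 0.2069, 0.2061]
eef_rot: [180.0, 0.0, -3.6]
ft_force: [1.0, 1.3, -2.6]
gripper_width: 0.0237
gripper_force: 35.0
time: 13.8
ee_pos: [0.4516, 0.2068, 0.206]
eef_rot: [180.0, 0.0, -3.6]
ft_force: [-0.1, 0.3, -1.8]
gripper_width: 0.0234
gripper_force: 35.0
time: 14.1
ee_pos: [0.4532, 0.2067, 0.206]
eef_rot: [180.0, 0.0, -3.6]
ft_force: [0.4, 0.3, -1.1]
gripper_width: 0.0238
gripper_force: 35.0
time: 14.4
ee_pos: [0.4541, 0.2066, 0.2059]
eef_rot: [180.0, 0.1, -3.6]
ft_force: [-1.4, -0.0, -1.1]
gripper_width: 0.0239
gripper_force: 35.0
```

```bash
for k in 1; do python3 -m creep '[[[0,0,0,0.001,-0.0001,0,-1],[0,0,0,0,0,0,-1],[0,0,0,0,0,0,-1]]]'; done; python3 -m creep '[[[0,0,0,0.001,0,0,-1],[0,0,0,0,0,0,-1],[0,0,0,0,0,0,-1]]]';  python3 -m creep '[[[0,0,0,0.001,-0.0001,0,-1],[0,0,0,0,0,0,-1],[0,0,0,0,0,0,-1]]]'; python3 -m creep '[[[0,0,0,0.001,-0.0001,0,-1],[0,0,0,0,0,0,-1],[0,0,0,0,0,0,-1]]]'
```

```text
time: 14.7
ee_pos: [0.4552, 0.2065, 0.2059]
eef_rot: [180.0, 0.1, -3.6]
ft_force: [-2.8, -0.4, -0.8]
gripper_width: 0.0233
gripper_force: 35.0
time: 15.0
ee_pos: [0.4564, 0.2065, 0.2059]
eef_rot: [180.0, 0.0, -3.6]
ft_force: [-3.2, 0.0, -2.2]
gripper_width: 0.0239
gripper_force: 35.0
time: 15.3
ee_pos: [0.4574, 0.2064, 0.2059]
eef_rot: [180.0, 0.0, -3.6]
ft_force: [-3.1, 0.2, -1.0]
gripper_width: 0.0236
gripper_force: 35.0
time: 15.6
ee_pos: [0.4584, 0.2063, 0.2059]
eef_rot: [180.0, 0.0, -3.6]
ft_force: [-3.6, 0.3, -1.0]
gripper_width: 0.0238
gripper_force: 35.0
```

```bash
python3 -m creep '[[[0,0,0,0.001,-0.0001,0,-1],[0,0,0,0,0,0,-1],[0,0,0,0,0,0,-1]]]' 50; python3 -m creep '[[[0,0,0,0.0008,0,0,-1],[0,0,0,0,0,0,-1],[0,0,0,0,0,0,-1]]]'
python3 - <<'E'
from h import *
i,p,d=grab("wrist");W=cloud(i,d);Z=W[...,2];hsv=cv2.cvtColor(p,cv2.COLOR_BGR2HSV)
a=np.radians(-3.6);x=np.array([np.cos(a),np.sin(a)]);y=np.array([-x[1],x[0]]);o=np.array([.5556,.201])
L=(W[...,:2]-o)@np.array([x,y]).T
g=(cv2.inRange(hsv,(40,80,30),(85,255,255))>0)&(abs(L[...,1])<.03)&(Z>.22)&(Z<.26)
bk=(L[...,0]>-.14)&(L[...,0]<-.06)&(Z>.11)&(Z<.135)&(abs(L[...,1])<.045)
for t,m in(('grip',g),('basket',bk)):
    print(t,m.sum(),np.round(np.percentile(L[m],[2,50,98],axis=0),4).tolist(),np.round(np.percentile(Z[m],[2,50,98]),4))
E
```

```text
time: 15.9
ee_pos: [0.4595, 0.2062, 0.2059]
eef_rot: [180.0, 0.0, -3.6]
ft_force: [-4.1, 1.2, -0.8]
gripper_width: 0.0237
gripper_force: 50.0
time: 16.2
ee_pos: [0.4603, 0.2062, 0.2059]
eef_rot: [180.0, 0.0, -3.6]
ft_force: [-4.7, 0.3, -1.2]
gripper_width: 0.0234
gripper_force: 50.0
grip 1270 [[-0.1019, -0.0107], [-0.0946, 0.0003], [-0.0917, 0.0113]] [0.2233 0.2381 0.2399]
basket 1088 [[-0.1132, -0.031], [-0.0905, 0.0082], [-0.0764, 0.0319]] [0.1112 0.1264 0.1321]
```

```bash
python3 -m creep '[[[0,0,0,0,0,-0.002,-1],[0,0,0,0,0,-0.002,-1],[0,0,0,0,0,0,-1]]]';python3 -m creep '[[[0,0,0,0,0,-0.003,-1],[0,0,0,0,0,-0.002,-1],[0,0,0,0,0,0,-1],[0,0,0,0,0,0,-1]]]'; python3 -m creep '[[[0,0,0,0,0,-0.002,-1],[0,0,0,0,0,-0.002,-1],[0,0,0,0,0,0,-1],[0,0,0,0,0,0,-1]]]'
```

```text
time: 16.55
ee_pos: [0.4604, 0.2062, 0.2019]
eef_rot: [180.0, 0.0, -3.6]
ft_force: [-4.7, 0.4, 0.2]
gripper_width: 0.0238
gripper_force: 50.0
time: 16.95
ee_pos: [0.4602, 0.2062, 0.1966]
eef_rot: [180.0, 0.0, -3.6]
ft_force: [-4.1, 0.2, -2.4]
gripper_width: 0.0236
gripper_force: 50.0
time: 17.35
ee_pos: [0.4606, 0.2062, 0.1932]
eef_rot: [-180.0, -0.0, -3.6]
ft_force: [-4.4, 0.2, 1.8]
gripper_width: 0.0239
gripper_force: 50.0
```

```bash
python3 -m creep '[[[0,0,0,0,0,-0.001,-1],[0,0,0,0,0,0,-1],[0,0,0,0,0,0,-1]]]';python3 -m creep '[[[0,0,0,0,0,-0.001,-1],[0,0,0,0,0,0,-1],[0,0,0,0,0,0,-1]]]'
```

```text
time: 17.65
ee_pos: [0.4611, 0.2062, 0.193]
eef_rot: [-180.0, -0.1, -3.6]
ft_force: [-5.2, -0.7, 6.7]
gripper_width: 0.0236
gripper_force: 50.0
time: 17.95
ee_pos: [0.4616, 0.2062, 0.1928]
eef_rot: [-180.0, -0.2, -3.6]
ft_force: [-4.3, -1.3, 10.3]
gripper_width: 0.0238
gripper_force: 50.0
```

```bash
python3 -m creep '[[[0,0,0,0,0,0.001,-1],[0,0,0,-0.0005,0,0,-1],[0,0,0,0,0,0,-1]]]'
python3 - <<'E'
from h import *
i,p,d=grab("wrist");W=cloud(i,d);Z=W[...,2];hsv=cv2.cvtColor(p,cv2.COLOR_BGR2HSV)
a=np.radians(-3.6);x=np.array([np.cos(a),np.sin(a)]);y=np.array([-x[1],x[0]]);o=np.array([.5556,.201])
L=(W[...,:2]-o)@np.array([x,y]).T
g=(cv2.inRange(hsv,(40,80,30),(85,255,255))>0)&(abs(L[...,1])<.03)&(Z>.2)&(Z<.26)
bk=(L[...,0]>-.14)&(L[...,0]<-.06)&(Z>.095)&(Z<.125)&(abs(L[...,1])<.045)
for t,m in(('grip',g),('basket',bk)):
    print(t,m.sum(),np.round(np.percentile(L[m],[2,50,98],axis=0),4).tolist(),np.round(np.percentile(Z[m],[2,50,70,98]),4))
    if t=='basket': print(np.histogram(Z[m],bins=np.arange(.095,.126,.002)))
j,q,e=grab("scene"); s,r,_=grab("side")
cv2.imwrite("pics/f.png",np.hstack([cv2.resize(q[225:305,180:260],(400,400),interpolation=2),cv2.resize(r[165:235,270:340],(400,400),interpolation=2)]))
E
```

```text
time: 18.25
ee_pos: [0.4606, 0.2062, 0.1929]
eef_rot: [-180.0, -0.1, -3.6]
ft_force: [-5.3, -0.4, 6.3]
gripper_width: 0.0238
gripper_force: 50.0
grip 1388 [[-0.1016, -0.0106], [-0.0938, 0.0004], [-0.0915, 0.0114]] [0.2032 0.225  0.2257 0.2267]
basket 1263 [[-0.1121, -0.0307], [-0.0883, 0.0104], [-0.0757, 0.032]] [0.0955 0.113  0.1139 0.122 ]
(array([147,  44,  13,  14,  30,  44,  46,  59, 232, 517,  58,   9,  20,
        12,  18]), array([0.095, 0.097, 0.099, 0.101, 0.103, 0.105, 0.107, 0.109, 0.111,
       0.113, 0.115, 0.117, 0.119, 0.121, 0.123, 0.125]))
```

View pics/f.png

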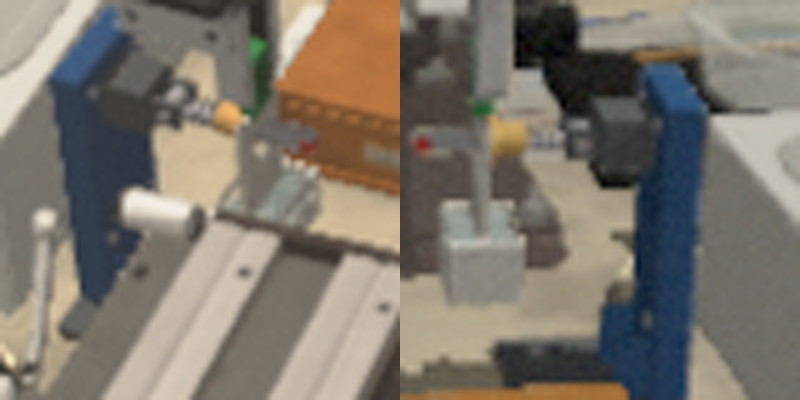

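Picture: left view shows plate behind the lip with the hook through the hole; right view shows lip (red) left of the plate and the collar pushed back. Feel backwards to confirm it's in the notch.

```bash
python3 -m creep '[[[0,0,0,0,0,0.001,-1],[0,0,0,0,0,0,-1],[0,0,0,0,0,0,-1]]]'; for s in 1; do python3 -m creep '[[[0,0,0,-0.001,0,0,-1],[0,0,0,0,0,0,-1],[0,0,0,0,0,0,-1]]]';  python3 -m creep '[[[0,0,0,-0.001,0.0001,0,-1],[0,0,0,0,0,0,-1],[0,0,0,0,0,0,-1]]]';  python3 -m creep '[[[0,0,0,-0.001,0,0,-1],[0,0,0,0,0,0,-1],[0,0,0,0,0,0,-1]]]'; done
```

```text
time: 18.7
ee_pos: [0.4601, 0.2062, 0.1931]
eef_rot: [-180.0, -0.0, -3.6]
ft_force: [-3.7, 0.7, 3.8]
gripper_width: 0.0235
gripper_force: 50.0
time: 19.0
ee_pos: [0.4592, 0.2063, 0.1931]
eef_rot: [-180.0, -0.0, -3.6]
ft_force: [-4.2, 0.6, 5.3]
gripper_width: 0.0235
gripper_force: 50.0
time: 19.3
ee_pos: [0.4581, 0.2064, 0.1931]
eef_rot: [-180.0, -0.0, -3.6]
ft_force: [-4.1, 0.4, 5.0]
gripper_width: 0.0238
gripper_force: 50.0
time: 19.6
ee_pos: [0.4579, 0.2064, 0.1931]
eef_rot: [-180.0, -0.1, -3.6]
ft_force: [-1.8, 0.5, 2.6]
gripper_width: 0.0236
gripper_force: 50.0
```

Lip's rear face felt at 4 mm of push: it is in the notch. Seat gently and release.

```bash
python3 -m creep '[[[0,0,0,0,0,-0.0007,-1],[0,0,0,0,0,0,-1],[0,0,0,0,0,0,-1]]]' 20; python3 -m creep '[[[0,0,0,0,0,0,-0.1],[0,0,0,0,0,0,-0.1],[0,0,0,0,0,0,-0.1],[0,0,0,0,0,0,-0.1],[0,0,0,0,0,0.01,-0.1],[0,0,0,0,0,0.03,-0.1],[0,0,0,0,0,0.04,-0.1],[0,0,0,0,0,0.04,-0.1],[0,0,0,0,0,0.03,-0.1],[0,0,0,0,0,0,-0.1]]]'; python3 -m creep '[[[0,0,0,-0.03,-0.02,0.01,-0.1],[0,0,0,-0.03,-0.02,0.01,-0.1],[0,0,0,0,0,0,-0.1],[0,0,0,0,0,0,-0.1]]]'
python3 - <<'E'
from h import *
i,p,d=grab("wrist");W=cloud(i,d);Z=W[...,2];hsv=cv2.cvtColor(p,cv2.COLOR_BGR2HSV)
a=np.radians(-3.6);x=np.array([np.cos(a),np.sin(a)]);y=np.array([-x[1],x[0]]);o=np.array([.5556,.201])
L=(W[...,:2]-o)@np.array([x,y]).T
g=(cv2.inRange(hsv,(40,80,30),(85,255,255))>0)&(abs(L[...,1])<.03)&(Z>.215)&(Z<.26)
bk=(L[...,0]>-.14)&(L[...,0]<-.06)&(Z>.108)&(Z<.118)&(abs(L[...,1])<.045)
for t,m in(('grip',g),('basket',bk)):
    print(t,m.sum(),np.round(np.percentile(L[m],[2,50,98],axis=0),4).tolist(),np.round(np.percentile(Z[m],[2,50,98]),4))
j,q,e=grab("scene"); s,r,_=grab("side")
cv2.imwrite("pics/g.png",np.hstack([cv2.resize(q[225:305,180:260],(400,400),interpolation=2),cv2.resize(r[165:235,270:340],(400,400),interpolation=2)]))
E
```

```text
time: 19.9
ee_pos: [0.4579, 0.2065, 0.193]
eef_rot: [-180.0, -0.1, -3.6]
ft_force: [-0.6, 0.7, 5.9]
gripper_width: 0.0237
gripper_force: 20.0
time: 20.9
ee_pos: [0.4592, 0.2069, 0.3477]
eef_rot: [-179.8, -0.6, -3.6]
ft_force: [-0.6, 0.0, -0.1]
gripper_width: 0.0422
gripper_force: 0.0
time: 21.3
ee_pos: [0.3966, 0.1661, 0.3623]
eef_rot: [-180.0, -0.1, -3.6]
ft_force: [0.3, -0.3, 0.1]
gripper_width: 0.0421
gripper_force: 0.0
grip 298 [[-0.1058, -0.0107], [-0.1001, -0.0001], [-0.0946, 0.0107]] [0.2192 0.2257 0.2275]
basket 452 [[-0.1222, -0.0316], [-0.0989, -0.0169], [-0.0789, 0.0316]] [0.1087 0.1138 0.1159]
```

View pics/g.png

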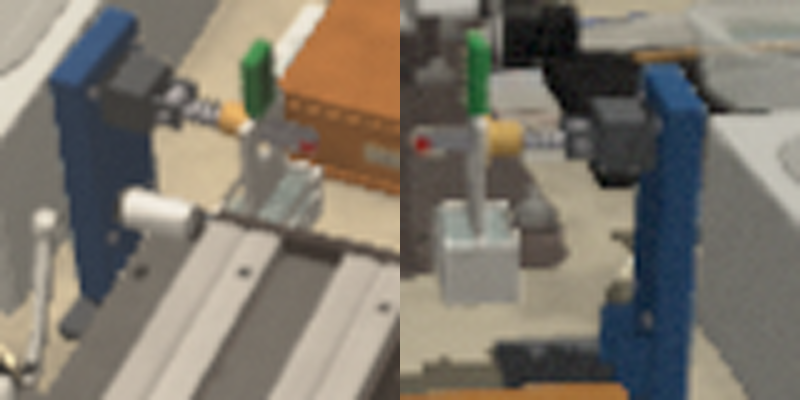

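It hangs upright in the notch behind the lip, with the robot clear of it.

```bash
python3 -c "
from workcell import robot
print(robot.hand_in())"
```

```text
the job is handed in; nothing more can be done
None
```

The hook is unfolded to its stop and the carrier hangs upright in the notch behind the lip; I handed the job in at about 21 s with the gripper clear, but hand-in returned no verdict. The camera put the carrier's origin near 75 mm against a nominal 73 mm and a limit of 76.5 mm.

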